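# Put three misplaced spares back into their own trays

### The job

At the spares bench three parts have each been put into the wrong cardboard tray. Put the oblong power supply lengthwise in the middle of the oblong tray, the square fan in the middle of the square tray and the round motor upright in the middle of the round tray, parking one part on the grey mat on the way: a tray must never hold two parts at once. Set the parts down rather than dropping them, let go of them all, and leave the tape roll, the closed carton and the screwdriver where they are.

Things in the scene. Friction and masses are not known exactly. Their poses are not given: they have to be found in the camera images.
- supply_mid (a point): Power supply: plain aluminium block 110 x 46 x 32 mm (x, y, z) with black vent slots on top, about 0.3 kg, loose, standing in a tray that is not its own. The point is its centre, 16 mm above its underside; x along its length, z up. Grip it across its 46 mm width.
- fan_mid (a point): Equipment fan: square black plastic frame 50 x 50 x 28 mm with a grey hub and blades, about 0.09 kg, loose, lying flat in a tray that is not its own. The point is its centre, 14 mm above its underside; x and y square to its sides, z up. Grip it by two opposite sides (the sides are solid).
- motor_mid (a point): Small motor: upright steel can 44 mm in diameter and 42 mm high, on top of it a brass boss and a thin shaft, 53 mm high in all, about 0.22 kg, loose, standing in a tray that is not its own. The point is the centre of the can, 21 mm above its underside; z up along the shaft.
- long_tray_in (a point): Oblong cardboard tray, fixed, home of the power supply: 168 x 116 mm outside (x, y), 160 x 108 mm inside, floor 4 mm thick, rim only 12 mm above the bench. The point is the centre of its inner floor (4 mm above the bench); x along its length, z up.
- square_tray_in (a point): Square cardboard tray, fixed, home of the fan: 150 x 150 mm outside, 142 x 142 mm inside, floor 4 mm thick, rim 12 mm above the bench. The point is the centre of its inner floor (4 mm above the bench); x and y square to its sides, z up.
- round_tray_in (a point): Round cardboard tray, fixed, home of the motor: 144 mm in diameter outside, 136 mm inside, floor 4 mm thick, rim 12 mm above the bench. The point is the centre of its inner floor (4 mm above the bench); z up.
- mat_top (a point): Flat grey mat without a rim, fixed, 130 x 130 x 4 mm, empty at the start: the free spot for parking a part. The point is the centre of its top face (4 mm above the bench); z up.
- tape_mid (a point): Bystander: brown roll of packing tape lying flat on the bench on the robot's side of the trays, 80 mm in diameter, 36 mm high, loose. The point is its centre, 18 mm above the bench.
- carton_mid (a point): Bystander: small closed cardboard carton 90 x 140 x 45 mm (x, y, z) on the far side of the trays, loose. The point is its centre, 22.5 mm above the bench.
- driver_grip (a point): Bystander: screwdriver lying on the bench beyond the trays, on the left, loose. The point is the middle of its handle.
Not all that is in view belongs to the job. Of the things shaped like the part that bears supply_mid, the aluminium one is meant.

How it is judged:
By the outcome, as a careful person would: the job done as asked, in the order asked, and still so for the second after the job is handed in, with the robot touching nothing.
It also fails if it takes over 115 s, if anything falls off the work surface, if the arm or the gripper's body presses on something with over 40 N, if the wrist force passes 120 N, or if a joint passes its speed limit or range.

### The arm

A 7-joint arm with a two-finger parallel gripper is mounted at the origin on the work surface. World frame = base frame: x ahead of the robot, y to its left, z up, the work surface at z = 0. Lengths are in m, angles in rad, forces in N, time in s.
With the tool pointing down it reaches from about 0.4 to 0.85 m from the base axis. Payload 4.5 kg.
Tool frame: the origin (TCP) lies at the very end of the fingers, on their centre line; the grasp point (between the pads) lies behind it (r.grip_depth is the z of the grasp point in the tool frame, in m); z points along the fingers, y is the direction in which the jaws open and shut (so a half turn about z gives the same grasp; the last joint's range is limited). The gripper opens to 88 mm and grips with 3 to 60 N. Pads are 18 mm wide; open, the fingers measure 123 mm over their backs; the gripper's body (75 mm by 187 mm) begins 45 mm behind the grasp point.
Start: joints at [1.335, 0.689, -0.195, 1.565, 0.157, 0.902, -0.215], TCP at [0.167, -0.602, 0.204] pointing down, gripper open.
Joint ranges: [-3.01, 3.01], [-0.46, 2.08], [-1.47, 1.51], [0.13, 2.56], [-1, 4.14], [0.04, 2.09], [-2.66, 2.66]. Speed limits (rad/s): [2.57, 2.57, 3.14, 3.14, 3.14, 3.14, 3.14].

### API

Orientations are given as a unit quaternion [x, y, z, w].
In Python, from plant import sensors, cams, r gives the robot as it stands. The module is installed in compiled form; this text tells all that it offers.
- The arm moves only by the tool drive_tool, never from a script. Its argument "series" is a list that holds one entry, the list of rows, each a list of 5 numbers: the shift along the world's x, y, z in mm, then the turn about the world's z in rad, then the finger opening in mm, from 0 to 88.1. A call has 1 to 10 rows; each row shifts and turns the commanded pose from where the row before left it; what a row does not reach is not made up. A row lasts 1/10 s, in which the tool goes at most 50 mm and 8.59 degrees, less where a joint would pass 70% of its speed; a pose out of reach is approached as far as the arm can. A call with a gripper value outside its range is refused whole. The fingers move at their own pace and stop on an object; "force" is the grip in N (left out, the last holds). Time passes only in rows, so rows that do not move let the fingers close. It gives the time, the measured TCP pose, the force and the opening at its end, in the units of the state.
- sensors.get_state(): the state, without advancing time (a new reading comes with each control period).
- cams.snapshot(name): name is "scene" or "top" or "wrist"; returns the picture (384x512x3 uint8, blue, green, red); there is no depth.
- cams.camera_model(name): a dict with "fx", "fy", "cx", "cy" (pixels), "camera_from_world" (4x4, takes a point from world to camera coordinates). Camera axes: x right, y down, z forward; pixel columns grow to the right and rows downward; lengths in m; the calibration is good to about 2 mm. A picture is of the moment at which its call begins: read the wrist's pose just before it. camera_model takes no time and is no camera call; for the wrist camera it gives the pose at the moment of the call.
- r.finish_job(): hands the job in, once; it reports no verdict.
Trained networks look in the newest picture that a camera, given by its name, has taken for a name from the list of things; names that differ only in an ending like _2 or _b are one class to them, and where a whole thing is asked for, a point or a joint stands for the part that bears it (a point fixed in the world has none). Each returns a list of dicts, best first, with "confidence" (0 to 1); they miss things now and then, are a little off and sometimes report something else, mostly with a low value. They report only what shows in the picture. A call takes as long as a camera call. They do not tell look-alikes from the thing itself.
- cams.trace(camera, name): "mask" (384x512 bool, what is visible of it) and "at" ([column, row] in pixels, amid what is visible of it).
- cams.mark_of(camera, name): "at" ([column, row] in pixels: a listed point, or the origin of a listed thing).
The state is a dict: "clock": time; "q": joint angles; "qd": joint speeds; "joint_torque": joint torques, N m; "tool_pos": TCP position; "eef_rot": TCP orientation; "contact_force": force on the tool from outside, world axes, zero at the start; "moment": the same for the moment, N m; "opening": opening from 0.0 (shut) to 1.0 (fully open).
Only numpy, scipy, OpenCV 4.12 (cv2) and the standard library are available. Lean on these libraries where they do the work, as an engineer would, in place of code of your own. Each camera call takes 0.05 s, during which the arm holds its last target.

## Working session

There is one attempt and no reset: what is moved stays moved. The work goes in short steps, Python scripts to look and compute and a tool call to move; the robot and the scene stay as the last step left them, time stands still between calls to the robot, and variables do not carry over. Pictures are saved under pics/ and viewed, and the job is handed in when it is done.

Besides the shell and the picture viewer there is one more tool, called after ">>>" by a JSON object that holds its "api" and its "payload". drive_tool: Moves the arm, as the interface text tells. Its arguments: {"type":"object","properties":{"series":{"type":"array","items":{"type":"array","items":{"type":"array","items":{"type":"number"}}}},"force":{"type":"number"}},"required":["series"]}

```bash
mkdir -p pics
python3 - <<'E'
from plant import sensors,cams,r
import cv2
s=sensors.get_state();print(s['clock'],s['tool_pos'],s['eef_rot'],s['opening'],r.grip_depth)
for n in ['scene','top']:
    im=cams.snapshot(n);cv2.imwrite(f'pics/a_{n}.png',im)
    m=cams.camera_model(n);print(n,m['fx'],m['cx'],m['cy'],m['camera_from_world'])
E
```

```text
0.0 [ 0.1663719  -0.6017282   0.20300602] [ 9.90907389e-01  1.34542614e-01 -1.78885479e-04 -8.94476095e-04] 1.002711019340742 -0.0187
scene 436.50474538052583 255.08968028110243 196.41585880995845 [[-0.85255197  0.52255985  0.009292    0.49369975]
 [ 0.32242603  0.53986157 -0.77755447 -0.1515189 ]
 [-0.41133514 -0.65990961 -0.62874694  1.41314391]
 [ 0.          0.          0.          1.        ]]
top 447.2410541979248 262.7048241938197 191.96649487121647 [[ 0.01148694 -0.99987768 -0.01061495  0.00151996]
 [-0.98900282 -0.00979535 -0.14757192  0.57695827]
 [ 0.14744989  0.01219336 -0.98899436  1.20071254]
 [ 0.          0.          0.          1.        ]]
```

View pics/a_top.png

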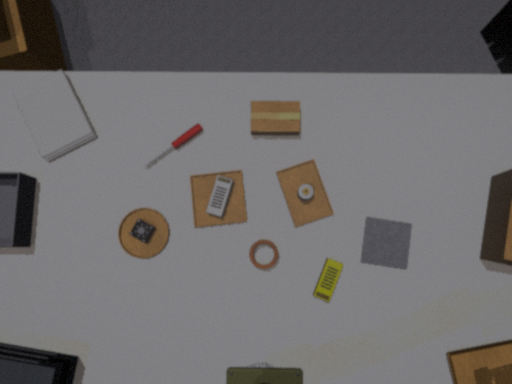

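View pics/a_scene.png

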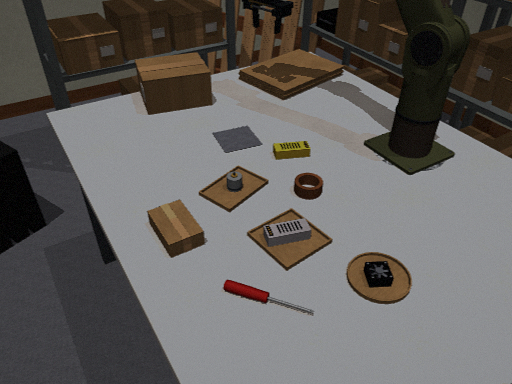

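```bash
cat > h.py <<'E'
from plant import sensors,cams,r
import numpy as np,cv2
from scipy.optimize import minimize
def box(a,b,z0,z1): return np.array([[x,y,z] for x in(-a/2,a/2) for y in(-b/2,b/2) for z in(z0,z1)])
def cyl(d,z0,z1):
    t=np.linspace(0,2*np.pi,40,endpoint=False); return np.array([[d/2*np.cos(u),d/2*np.sin(u),z] for u in t for z in(z0,z1)])
def mk(zb):
    return {'supply_mid':box(.11,.046,zb,zb+.032),'fan_mid':box(.05,.05,zb,zb+.028),
     'motor_mid':np.vstack([cyl(.044,zb,zb+.042),cyl(.004,zb+.042,zb+.053)]),
     'long_tray_in':box(.168,.116,0,.012),'square_tray_in':box(.15,.15,0,.012),'round_tray_in':cyl(.144,0,.012),'mat_top':box(.13,.13,0,.004)}
def proj(P,m):
    T=np.array(m['camera_from_world']);Q=P@T[:3,:3].T+T[:3,3]
    return np.c_[Q[:,0]/Q[:,2]*m['fx']+m['cx'],Q[:,1]/Q[:,2]*m['fy']+m['cy']]
def ray(px,m,z):
    T=np.array(m['camera_from_world']);R=T[:3,:3];o=-R.T@T[:3,3]
    d=R.T@np.array([(px[0]-m['cx'])/m['fx'],(px[1]-m['cy'])/m['fy'],1]);return o+d*(z-o[2])/d[2]
def place(P,p):
    c,s=np.cos(p[2]),np.sin(p[2]);Q=P.copy();Q[:,0]=c*P[:,0]-s*P[:,1]+p[0];Q[:,1]=s*P[:,0]+c*P[:,1]+p[1];return Q
def fit(mask,P,m,yaws,z=.01):
    n,l,st,_=cv2.connectedComponentsWithStats(mask.astype(np.uint8))
    keep=[i for i in range(1,n) if st[i,4]>=15]
    pts=np.argwhere(np.isin(l,keep))[:,::-1].astype(np.float32)
    corners=np.vstack([pts+d for d in ([-.5,-.5],[.5,.5],[-.5,.5],[.5,-.5])]).astype(np.float32)
    H=cv2.convexHull(corners)
    c=ray(H[:,0].mean(0),m,z)
    def cost(p):
        h=cv2.convexHull(proj(place(P,p),m).astype(np.float32))
        a,_=cv2.intersectConvexConvex(H,h);A,B=cv2.contourArea(H),cv2.contourArea(h)
        return 1-a/(A+B-a)
    best=None
    for y in yaws:
        o=minimize(cost,[c[0],c[1],y],method='Nelder-Mead',options=dict(initial_simplex=[[c[0],c[1],y],[c[0]+.01,c[1],y],[c[0],c[1]+.01,y],[c[0],c[1],y+.3]],xatol=1e-5,fatol=1e-5))
        if best is None or o.fun<best.fun: best=o
    return best.x,1-best.fun
def look(cam,names,zb=.004,save=None,sq=True):
    im=cams.snapshot(cam);m=cams.camera_model(cam);M=mk(zb);v=im.copy();out={}
    for n in names:
        for t in cams.trace(cam,n)[:3]:
            if t['confidence']<.3: print(n,'low',t['confidence'],t['at']);continue
            k=t['mask']
            edge=k[0].any()|k[-1].any()|k[:,0].any()|k[:,-1].any()
            half=n in('long_tray_in','supply_mid')
            try:p,iou=fit(k,M[n],m,np.arange(0,np.pi if half else np.pi/2,.4))
            except Exception as e: print(n,e);continue
            print(n,round(t['confidence'],2),np.round(t['at'],0),'xy',np.round(p[:2],4),'yaw',round(p[2],3),'iou',round(iou,3),'EDGE' if edge else '')
            h=cv2.convexHull(proj(place(M[n],p),m).astype(np.float32));cv2.polylines(v,[np.round(h*16).astype(np.int32)],True,(0,255,0),1,shift=4)
            out.setdefault(n,p)
    if save: cv2.imwrite('pics/'+save,cv2.resize(v,None,fx=1.5,fy=1.5))
    s=sensors.get_state();print('t',s['clock'],'tcp',np.round(s['tool_pos'],4),'jaw yaw',round(jy(s),3))
    return out
def jy(s):
    from scipy.spatial.transform import Rotation as R
    y=R.from_quat(s['eef_rot']).as_matrix()[:,1];return np.arctan2(y[1],y[0])
E
python3 - <<'E'
from h import *
N=['supply_mid','fan_mid','motor_mid','long_tray_in','square_tray_in','round_tray_in','mat_top']
look('top',N,save='b_top.png')
look('scene',N,save='b_scene.png')
m=cams.camera_model('wrist');print(m)
E
```

```text
supply_mid 0.96 [329. 279.] xy [ 0.3411 -0.1724] yaw 2.787 iou 0.913 
supply_mid 0.84 [219. 194.] xy [0.5684 0.132 ] yaw 2.858 iou 0.908 
fan_mid 0.94 [140. 229.] xy [0.4689 0.3472] yaw 1.122 iou 0.913 
fan_mid 0.31 [296. 189.] xy [ 0.6407 -0.1238] yaw 0.38 iou 0.137 
motor_mid 0.71 [306. 192.] xy [ 0.5814 -0.1111] yaw 0.676 iou 0.906 
long_tray_in 0.77 [296. 189.] xy [ 0.5831 -0.1101] yaw 0.337 iou 0.937 
square_tray_in 0.97 [208. 197.] xy [0.5648 0.1361] yaw 1.684 iou 0.956 
round_tray_in 0.72 [141. 242.] xy [0.4642 0.3468] yaw 1.377 iou 0.973 
mat_top 0.6 [386. 244.] xy [ 0.4434 -0.3401] yaw 1.431 iou 0.968 
t 0.5 tcp [ 0.1666 -0.6024  0.2038] jaw yaw -1.301
supply_mid 0.87 [290. 149.] xy [ 0.3434 -0.1667] yaw 2.769 iou 0.961 
supply_mid 0.77 [285. 230.] xy [0.5686 0.1325] yaw 2.87 iou 0.964 
fan_mid 0.57 [379. 274.] xy [0.4682 0.3474] yaw 1.09 iou 0.949 
motor_mid 0.67 [234. 181.] xy [ 0.5819 -0.1072] yaw 1.063 iou 0.958 
long_tray_in 0.57 [235. 192.] xy [ 0.5829 -0.1073] yaw 0.344 iou 0.939 
square_tray_in 0.72 [289. 245.] xy [0.5654 0.14  ] yaw 0.116 iou 0.951 
round_tray_in 0.86 [377. 287.] xy [0.4637 0.3478] yaw 0.983 iou 0.981 
mat_top 0.63 [236. 137.] xy [ 0.4428 -0.3385] yaw 1.421 iou 0.969 
t 0.9 tcp [ 0.1666 -0.6024  0.2038] jaw yaw -1.301
{'fx': 329.5260027788836, 'fy': 329.5260027788836, 'cx': 258.35735563928034, 'cy': 190.45753124029795, 'camera_from_world': array([[ 2.66068814e-01, -9.63953829e-01,  6.34511735e-04,
        -6.26664199e-01],
       [-9.21378778e-01, -2.54123750e-01,  2.94078674e-01,
        -3.90801086e-02],
       [-2.83317019e-01, -7.88297896e-02, -9.55781006e-01,
         3.89810633e-01],
       [ 0.00000000e+00,  0.00000000e+00,  0.00000000e+00,
         1.00000000e+00]])}
```

View pics/b_top.png

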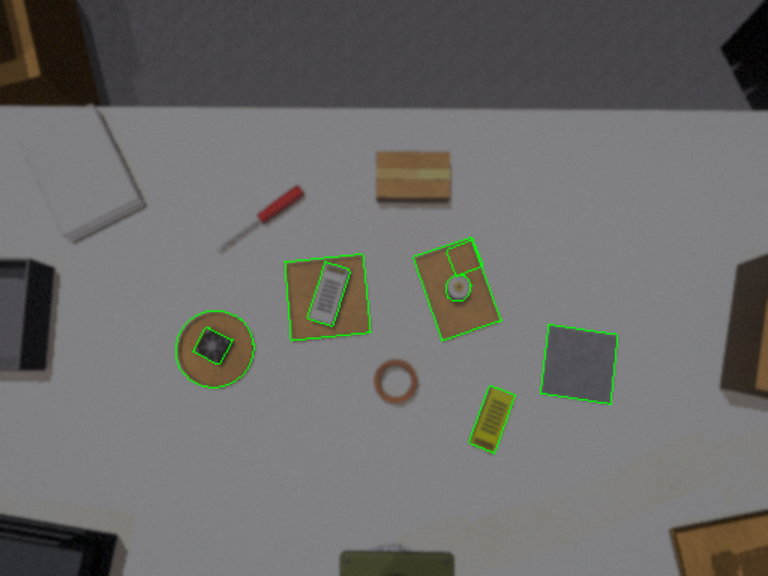

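View pics/b_scene.png

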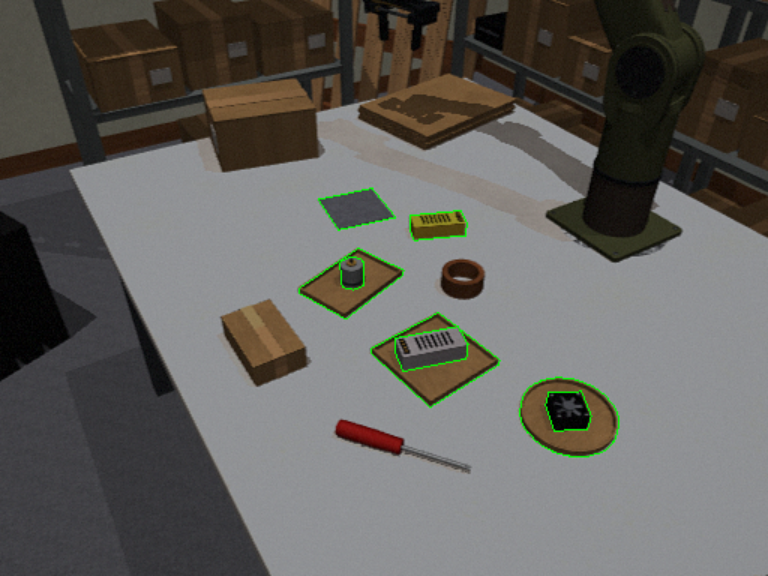

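>>> {"api": "drive_tool", "payload": {"series": [[[15,20,0,0,88],[30,35,0,0,88],[30,35,0,0,88],[30,35,0,0,88],[30,35,0,0,88],[30,35,0,0,88],[30,35,0,0,88],[30,35,0,0,88],[30,35,0,0,88],[30,35,0,0.07,88]]], "force": 15}}

```text
clock: 1.9
tool_pos: [0.4528, -0.2659, 0.2041]
eef_rot: [0.985, 0.17, 0.0, 0.0]
contact_force: [0.6, -1.0, -0.1]
opening: 1.001
```

>>> {"api": "drive_tool", "payload": {"series": [[[30,35,0,0,70],[30,35,0,0,70],[25,31,0,0,70],[15,20,0,0,70],[0,0,0,0,70]]]}}

```text
clock: 2.4
tool_pos: [0.5545, -0.1413, 0.2039]
eef_rot: [0.985, 0.173, 0.002, -0.001]
contact_force: [-0.2, 0.6, -0.5]
opening: 0.796
```

Run:
```python
from h import *
look('wrist',['motor_mid','long_tray_in'],save='c_w.png')
```

```text
motor_mid 0.77 [239. 128.] xy [ 0.5813 -0.1146] yaw -0.059 iou 0.973 
long_tray_in 0.93 [240. 105.] xy [ 0.5827 -0.1136] yaw 0.334 iou 0.98 
t 2.55 tcp [ 0.5507 -0.1478  0.2037] jaw yaw -1.232
```

View pics/c_w.png

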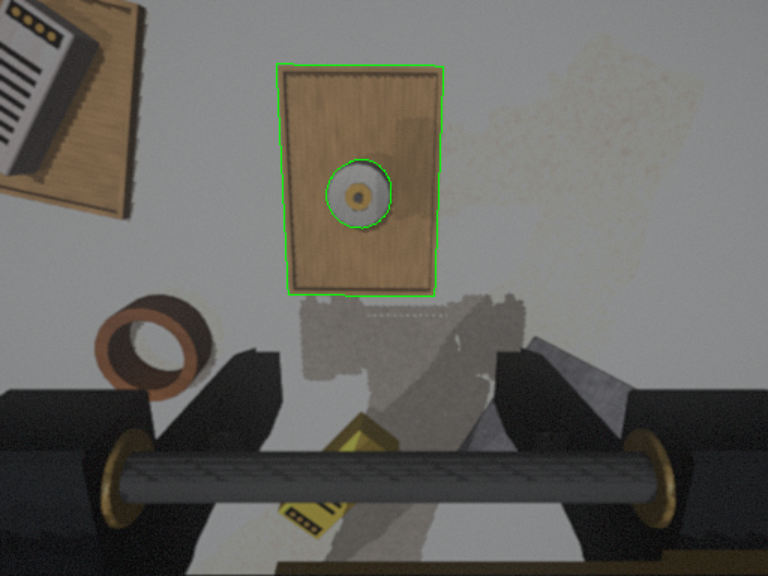

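Run:
```python
from h import *
look('wrist',['motor_mid','long_tray_in'],save='c_w2.png')
look('wrist',['motor_mid','long_tray_in'],save='c_w2.png')
```

```text
motor_mid 0.87 [233. 124.] xy [ 0.5834 -0.1113] yaw 0.536 iou 0.977 
long_tray_in 0.9 [234. 100.] xy [ 0.5846 -0.1111] yaw 0.337 iou 0.987 
t 2.7 tcp [ 0.5506 -0.1483  0.2039] jaw yaw -1.234
motor_mid 0.88 [233. 121.] xy [ 0.5838 -0.1106] yaw 0.834 iou 0.966 
long_tray_in 0.87 [238. 100.] xy [ 0.5852 -0.1101] yaw 0.34 iou 0.982 
t 2.85 tcp [ 0.5511 -0.1474  0.2039] jaw yaw -1.233
```

>>> {"api": "drive_tool", "payload": {"series": [[[16,19,0,0,66],[16,18,-10,0,66],[0,0,-40,0,66],[0,0,-40,0,66],[0,0,-40,0,66],[0,0,-35,0,66],[0,0,-15,0,66],[0,0,-10,0,66],[0,0,0,0,66]]]}}

```text
clock: 3.75
tool_pos: [0.5836, -0.1095, 0.0136]
eef_rot: [0.986, 0.169, -0.0, -0.0]
contact_force: [-0.7, 0.0, 1.0]
opening: 0.749
```

Run:
```python
from h import *
s=sensors.get_state();print(s['tool_pos'],jy(s),s['contact_force'])
cv2.imwrite('pics/d_s.png',cv2.resize(cams.snapshot('scene')[120:280,150:400],None,fx=3,fy=3))
```

```text
[ 0.58356877 -0.10951995  0.0136065 ] -1.2311656101519217 [-0.73088238  0.0468735   1.03559679]
```

View pics/d_s.png

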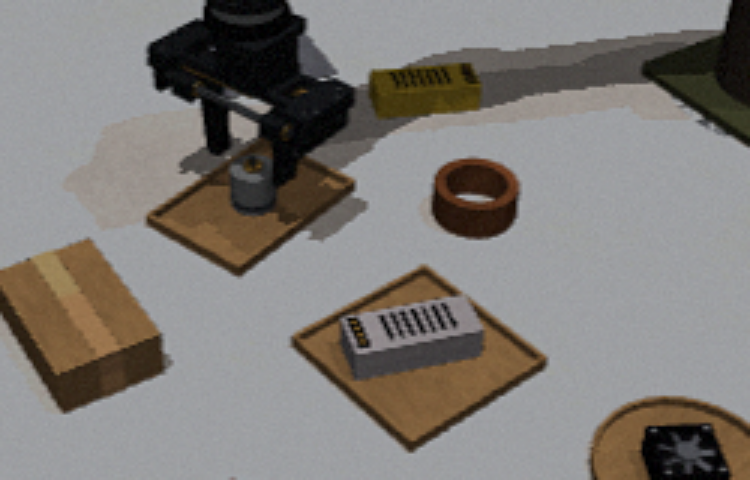

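Run:
```python
from h import *
s=sensors.get_state();p=s['tool_pos'];print(s['clock'],p,s['opening'])
im=cams.snapshot('scene');m=cams.camera_model('scene')
y=jy(s);d=np.array([np.cos(y),np.sin(y),0])
q=proj(np.array([p,p+d*.033,p-d*.033,p+[0,0,.0187]]),m);print(q)
v=cv2.resize(im[120:280,150:400],None,fx=3,fy=3,interpolation=cv2.INTER_NEAREST)
for a in q: cv2.circle(v,tuple(int(t) for t in ((a-[150,120])*3)),4,(0,0,255),-1)
cv2.imwrite('pics/d_s2.png',v)
cv2.imwrite('pics/d_w.png',cams.snapshot('wrist'))
```

```text
3.8 [ 0.58430957 -0.1096172   0.01456992] 0.7476515549296134
[[233.33436292 184.53910421]
 [224.67648617 180.06991634]
 [242.21951429 189.12561104]
 [233.18737708 179.24057986]]
```

View pics/d_s2.png

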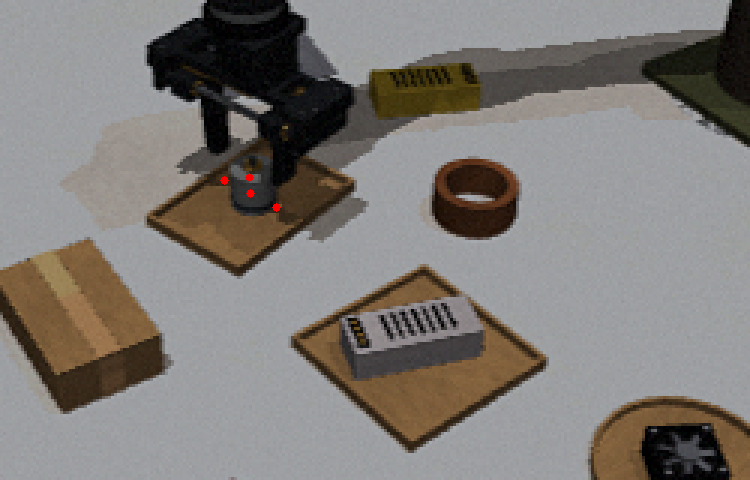

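View pics/d_w.png

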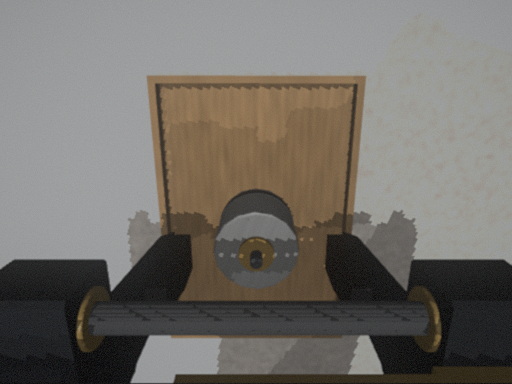

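Run:
```python
from h import *
s=sensors.get_state();p=s['tool_pos'];print(s['clock'],p,s['opening'],s['q'])
m=cams.camera_model('wrist')
y=jy(s);d=np.array([np.cos(y),np.sin(y),0]);e=np.array([-d[1],d[0],0])
T=m['camera_from_world'];print('cam at',-T[:3,:3].T@T[:3,3])
for n,z in (('tip',0),('grasp',.0187)):
  print(n,proj(np.array([p,p+d*.033,p-d*.033,p+d*.033+e*.009,p+d*.033-e*.009])+[0,0,z],m).round(0).tolist())
# motor model
c=np.array([.583,-.1103,0])
print(proj(np.array([c+[0,0,.057],c+[0,0,.046],c+[0,0,.004]]),m).round(0))
im=cams.snapshot('wrist');M=mk(.004)['motor_mid']
cv2.polylines(im,[np.int32(cv2.convexHull(proj(place(M,[.583,-.1103,0]),m).astype(np.float32)))],True,(0,255,0))
for z in (0,.0187):
  for a in proj(np.array([p,p+d*.033,p-d*.033])+[0,0,z],m): cv2.circle(im,tuple(int(t) for t in a),3,(0,0,255) if z==0 else (255,0,0),-1)
cv2.imwrite('pics/d_w3.png',im)
```

```text
3.9 [ 0.58495961 -0.10968129  0.01542226] 0.7488010993299 [ 0.16201268  0.91698282 -0.09521038  1.78743014  0.1774624   0.44244525
 -1.28768764]
cam at [ 0.65737945 -0.08540166  0.19621438]
tip [[256.0, 225.0], [311.0, 225.0], [200.0, 225.0], [312.0, 210.0], [311.0, 239.0]]
grasp [[256.0, 238.0], [317.0, 238.0], [194.0, 238.0], [318.0, 223.0], [316.0, 253.0]]
[[255. 263.]
 [255. 252.]
 [256. 221.]]
```

View pics/d_w3.png

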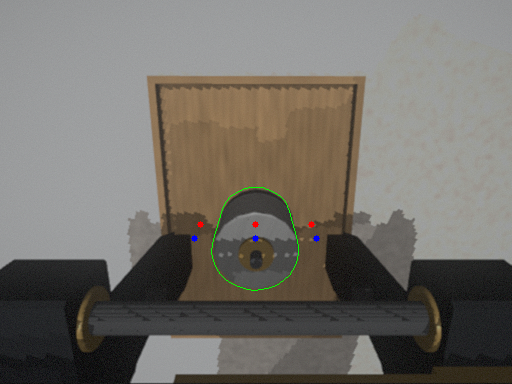

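Run:
```python
from h import *
s=sensors.get_state();p=s['tool_pos']
y=jy(s);d=np.array([np.cos(y),np.sin(y),0])
m=cams.camera_model('scene')
for z in (0,.02,.03,.04,.05): print(z,[((a-[150,120])*3).round(0).tolist() for a in proj(np.array([p+d*.042,p-d*.042])*[1,1,0]+[0,0,z],m)])
m=cams.camera_model('wrist')
for z in (0,.02,.03,.04,.05,.06): print(z,proj(np.array([p+d*.033,p-d*.033,p+d*.05,p-d*.05])*[1,1,0]+[0,0,z],m).round(0).tolist())
im=cams.snapshot('scene');cv2.imwrite('pics/e.png',cv2.resize(im[125:205,180:290],None,fx=7,fy=7,interpolation=cv2.INTER_CUBIC))
im=cams.snapshot('top');cv2.imwrite('pics/e2.png',cv2.resize(im[140:300,220:400],None,fx=4,fy=3.7,interpolation=cv2.INTER_CUBIC))
```

```text
0 [[217.0, 189.0], [284.0, 224.0]]
0.02 [[216.0, 172.0], [283.0, 207.0]]
0.03 [[216.0, 164.0], [283.0, 198.0]]
0.04 [[215.0, 155.0], [283.0, 190.0]]
0.05 [[215.0, 147.0], [283.0, 181.0]]
0 [[308.0, 215.0], [204.0, 215.0], [334.0, 215.0], [177.0, 215.0]]
0.02 [[313.0, 228.0], [199.0, 228.0], [342.0, 228.0], [169.0, 228.0]]
0.03 [[316.0, 235.0], [196.0, 235.0], [346.0, 235.0], [165.0, 235.0]]
0.04 [[319.0, 243.0], [192.0, 243.0], [351.0, 243.0], [159.0, 243.0]]
0.05 [[322.0, 252.0], [188.0, 252.0], [357.0, 252.0], [154.0, 252.0]]
0.06 [[326.0, 262.0], [184.0, 263.0], [363.0, 262.0], [147.0, 263.0]]
```

View pics/e.png

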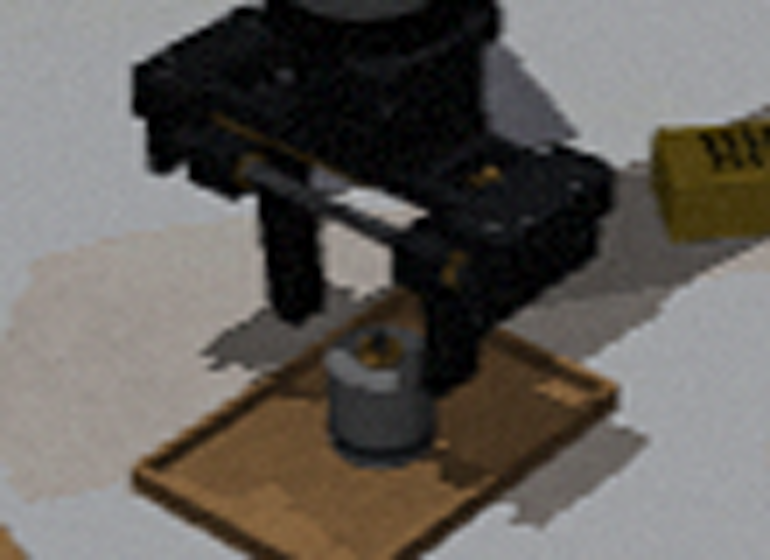

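View pics/e2.png

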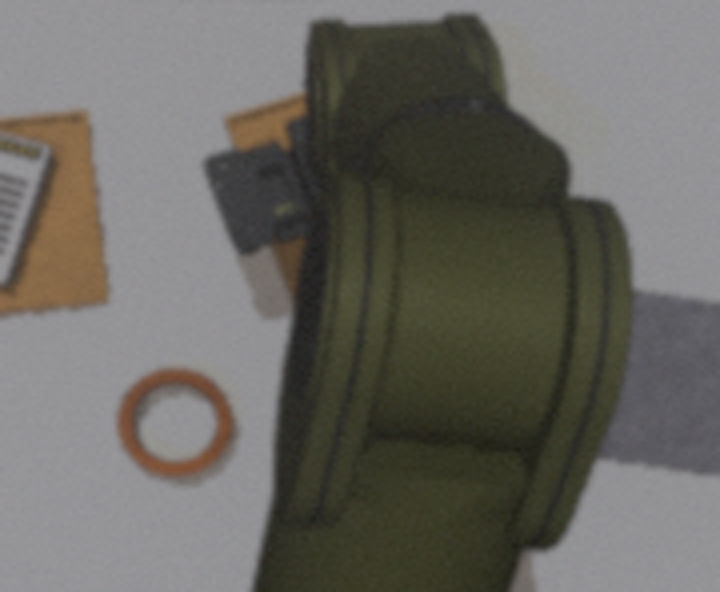

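>>> {"api": "drive_tool", "payload": {"series": [[[0,0,-4,0,66],[0,0,-3,0,66],[0,0,0,0,66]]]}}

```text
clock: 4.35
tool_pos: [0.5832, -0.1093, 0.0064]
eef_rot: [0.986, 0.169, -0.0, -0.0]
contact_force: [-1.1, 0.1, 0.3]
opening: 0.75
```

>>> {"api": "drive_tool", "payload": {"series": [[[0,0,-2,0,66],[0,0,-2,0,66],[0,0,0,0,66]]]}}

```text
clock: 4.65
tool_pos: [0.5834, -0.1094, 0.0025]
eef_rot: [0.986, 0.169, -0.0, -0.0]
contact_force: [0.0, 0.6, 0.1]
opening: 0.747
```

>>> {"api": "drive_tool", "payload": {"series": [[[0,0,-4,0,66],[0,0,-4,0,66],[0,0,-4,0,66],[0,0,0,0,66]]]}}

```text
clock: 5.05
tool_pos: [0.5831, -0.1093, -0.0099]
eef_rot: [0.986, 0.169, -0.001, -0.0]
contact_force: [0.1, -0.4, 0.1]
opening: 0.748
```

Run:
```python
from h import *
s=sensors.get_state();p=s['tool_pos'];y=jy(s);d=np.array([np.cos(y),np.sin(y),0]);print(p,s['contact_force'])
m=cams.camera_model('scene')
for z in (0,.01,.02,.03,.04,.05): print(z,[((a-[180,125])*7).round(0).tolist() for a in proj(np.array([p+d*.042,p-d*.042])*[1,1,0]+[0,0,z],m)])
im=cams.snapshot('scene');cv2.imwrite('pics/f.png',cv2.resize(im[125:205,180:290],None,fx=7,fy=7,interpolation=cv2.INTER_CUBIC))
```

```text
[ 0.58307832 -0.10931529 -0.00989177] [ 0.12867192 -0.41010548  0.05726055]
0 [[301.0, 405.0], [456.0, 486.0]]
0.01 [[300.0, 385.0], [456.0, 466.0]]
0.02 [[299.0, 366.0], [456.0, 446.0]]
0.03 [[298.0, 346.0], [456.0, 426.0]]
0.04 [[297.0, 326.0], [456.0, 406.0]]
0.05 [[296.0, 306.0], [455.0, 386.0]]
```

View pics/f.png

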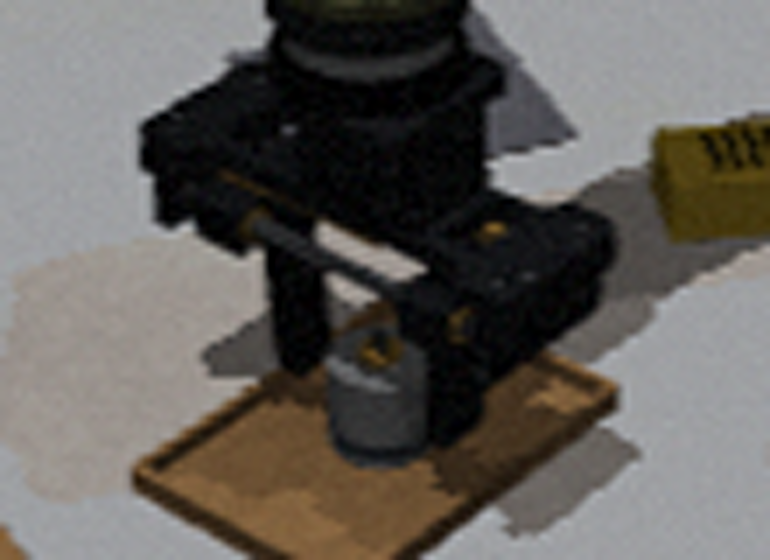

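>>> {"api": "drive_tool", "payload": {"series": [[[0,0,-4,0,66],[0,0,0,0,66],[0,0,0,0,34],[0,0,0,0,34],[0,0,0,0,34],[0,0,0,0,34],[0,0,0,0,34]]], "force": 20}}

```text
clock: 5.8
tool_pos: [0.5837, -0.1093, -0.013]
eef_rot: [0.986, 0.169, 0.0, 0.0]
contact_force: [-0.3, 0.0, 0.9]
opening: 0.491
```

Run:
```python
from h import *
cv2.imwrite('pics/g.png',cams.snapshot('wrist'))
```

```text
(no output)
```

View pics/g.png

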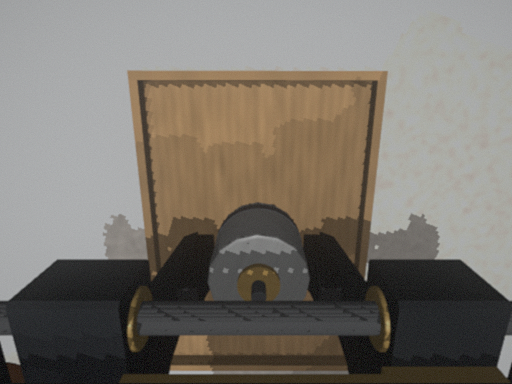

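>>> {"api": "drive_tool", "payload": {"series": [[[0,0,10,0,34],[0,0,30,0,34],[0,0,30,0,34],[-10,-16,20,0,34],[-24,-38,0,0,34],[-24,-40,0,0,34],[-24,-40,0,0,34],[-24,-40,0,0,34],[-20,-34,0,0,34],[-14,-22,0,0,34]]]}}

```text
clock: 6.85
tool_pos: [0.4405, -0.3432, 0.0772]
eef_rot: [0.986, 0.167, -0.001, 0.001]
contact_force: [-0.3, -0.8, -1.0]
opening: 0.496
```

>>> {"api": "drive_tool", "payload": {"series": [[[0,0,0,0,34],[0,0,-20,0,34],[0,0,-30,0,34],[0,0,-20,0,34],[0,0,-8,0,34],[0,0,0,0,34]]]}}

```text
clock: 7.45
tool_pos: [0.4436, -0.3383, -0.0018]
eef_rot: [0.986, 0.17, -0.001, -0.001]
contact_force: [-0.0, -0.1, -1.7]
opening: 0.494
```

Run:
```python
from h import *
s=sensors.get_state();p=s['tool_pos'];y=jy(s);print(p,y,s['contact_force'],s['opening'])
im=cams.snapshot('scene');cv2.imwrite('pics/h.png',cv2.resize(im[80:180,180:290],None,fx=6,fy=6,interpolation=cv2.INTER_CUBIC))
```

```text
[ 0.44357942 -0.33828047 -0.00176281] -1.22988663907964 [-0.04309575 -0.07749654 -1.71125622] 0.49397243761037146
```

View pics/h.png

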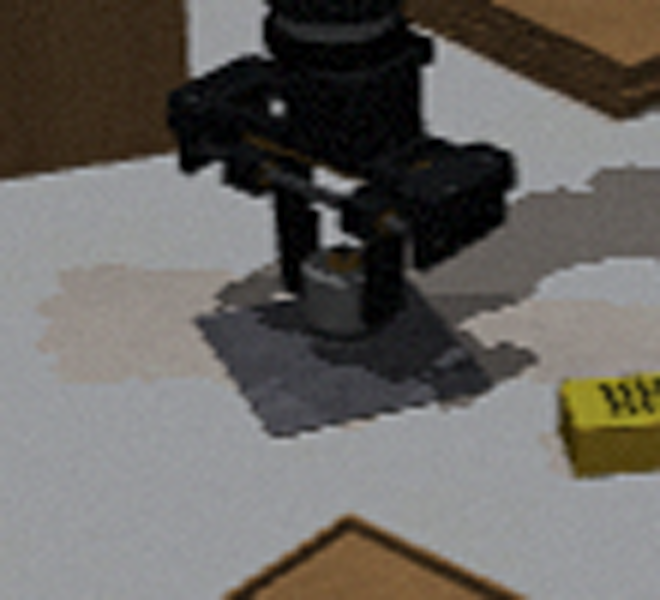

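>>> {"api": "drive_tool", "payload": {"series": [[[0,0,-4,0,34],[0,0,-4,0,34],[0,0,-2,0,34],[0,0,-1,0,34],[0,0,0,0,34]]]}}

```text
clock: 8.0
tool_pos: [0.4436, -0.3394, -0.0122]
eef_rot: [0.986, 0.169, -0.0, 0.0]
contact_force: [0.1, -0.6, -2.5]
opening: 0.495
```

>>> {"api": "drive_tool", "payload": {"series": [[[0,0,-1,0,34],[0,0,0,0,34]]]}}

```text
clock: 8.2
tool_pos: [0.4437, -0.3395, -0.013]
eef_rot: [0.986, 0.169, 0.0, 0.0]
contact_force: [0.3, -1.0, -2.3]
opening: 0.493
```

>>> {"api": "drive_tool", "payload": {"series": [[[0,0,-1,0,34],[0,0,0,0,34]]]}}

```text
clock: 8.4
tool_pos: [0.4437, -0.3395, -0.0131]
eef_rot: [0.986, 0.169, 0.0, 0.0]
contact_force: [-1.9, 0.3, 7.7]
opening: 0.487
```

>>> {"api": "drive_tool", "payload": {"series": [[[0,0,0,0,66],[0,0,0,0,66],[0,0,0,0,66],[0,0,20,0,66],[0,0,45,0,66],[0,0,45,0,70],[4,20,45,0,70],[9,45,25,-0.06,70],[9,48,0,-0.07,70],[9,48,0,-0.07,70]]]}}

```text
clock: 9.4
tool_pos: [0.475, -0.1793, 0.1658]
eef_rot: [0.998, 0.068, 0.001, 0.0]
contact_force: [1.3, 0.1, -0.9]
opening: 0.792
```

>>> {"api": "drive_tool", "payload": {"series": [[[9,48,0,-0.07,70],[9,48,0,-0.07,70],[9,48,0,-0.07,70],[9,48,0,-0.07,70],[9,48,0,-0.07,70],[9,42,0,-0.06,70],[8,28,0,0,70],[2,12,0,0,70],[0,0,0,0,70],[0,0,0,0,70]]]}}

```text
clock: 10.4
tool_pos: [0.5377, 0.1392, 0.1646]
eef_rot: [0.991, -0.136, -0.0, 0.001]
contact_force: [0.5, -0.9, -0.2]
opening: 0.792
```

Run:
```python
from h import *
look('wrist',['supply_mid','square_tray_in'],save='i_w.png')
look('wrist',['supply_mid','square_tray_in'],save='i_w.png')
look('scene',['motor_mid'],save='i_s.png')
```

```text
supply_mid 0.96 [259. 134.] xy [0.57   0.1302] yaw -0.274 iou 0.982 
square_tray_in 0.64 [230. 136.] xy [0.5659 0.1354] yaw 1.693 iou 0.989 
t 10.55 tcp [0.538  0.139  0.1648] jaw yaw -1.844
supply_mid 0.87 [258. 138.] xy [0.5697 0.1311] yaw 2.866 iou 0.959 
square_tray_in 0.7 [232. 131.] xy [0.567  0.1367] yaw 1.693 iou 0.972 
t 10.7 tcp [0.5382 0.1403 0.1649] jaw yaw -1.843
motor_mid 0.71 [249. 290.] xy [0.7496 0.2414] yaw 0.879 iou 0.258 
motor_mid 0.51 [240. 130.] xy [ 0.4415 -0.34  ] yaw 1.107 iou 0.94 
t 10.8 tcp [0.5383 0.141  0.1648] jaw yaw -1.842
```

View pics/i_w.png

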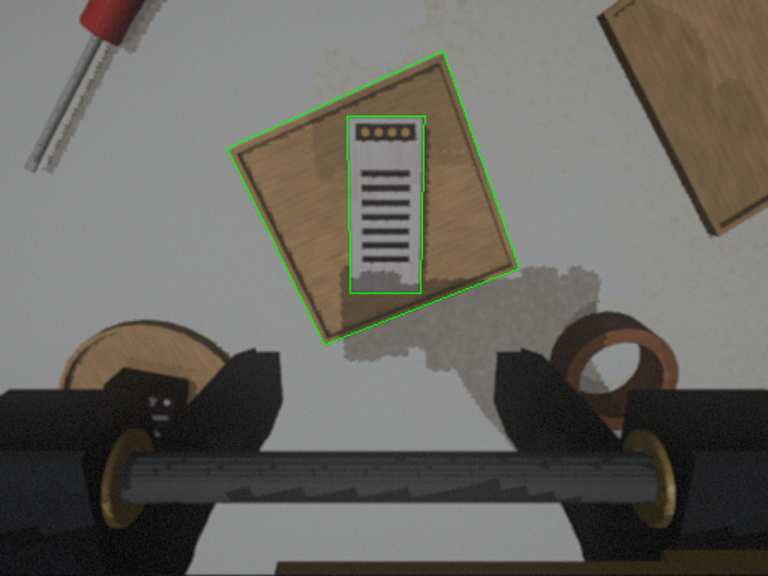

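View pics/i_s.png

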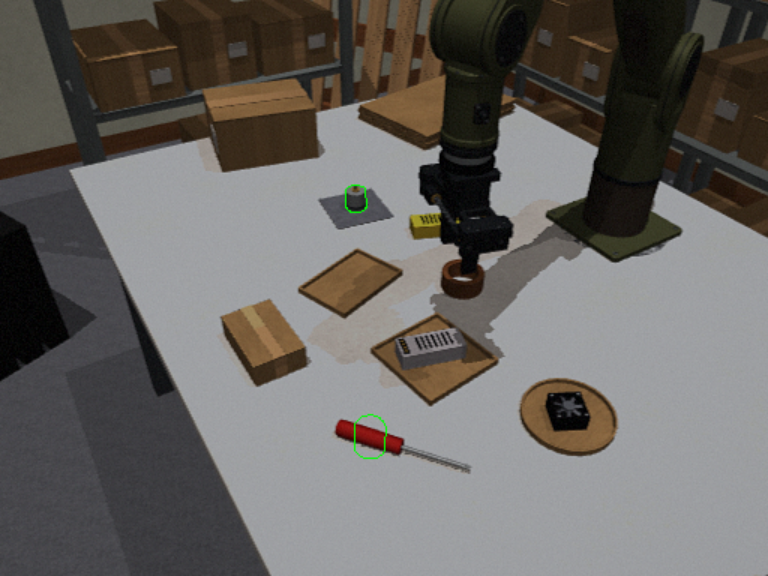

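>>> {"api": "drive_tool", "payload": {"series": [[[16,-5,0,0,70],[15,-4,-15,0,70],[0,0,-40,0,70],[0,0,-40,0,70],[0,0,-40,0,70],[0,0,-25,0,70],[0,0,-12,0,70],[0,0,-6,0,70],[0,0,0,0,70],[0,0,0,0,70]]]}}

```text
clock: 11.8
tool_pos: [0.5703, 0.1328, -0.012]
eef_rot: [0.991, -0.135, 0.001, -0.0]
contact_force: [-0.1, 0.1, -0.0]
opening: 0.793
```

Run:
```python
from h import *
s=sensors.get_state();p=s['tool_pos'];y=jy(s);print(p,y,s['contact_force'],s['opening'])
im=cams.snapshot('scene');cv2.imwrite('pics/j.png',cv2.resize(im[180:280,220:350],None,fx=6,fy=6,interpolation=cv2.INTER_CUBIC))
```

```text
[ 0.57027088  0.13284449 -0.01202816] -1.8411065626675684 [-0.13456435  0.08171475 -0.01859276] 0.7926737498461804
```

View pics/j.png

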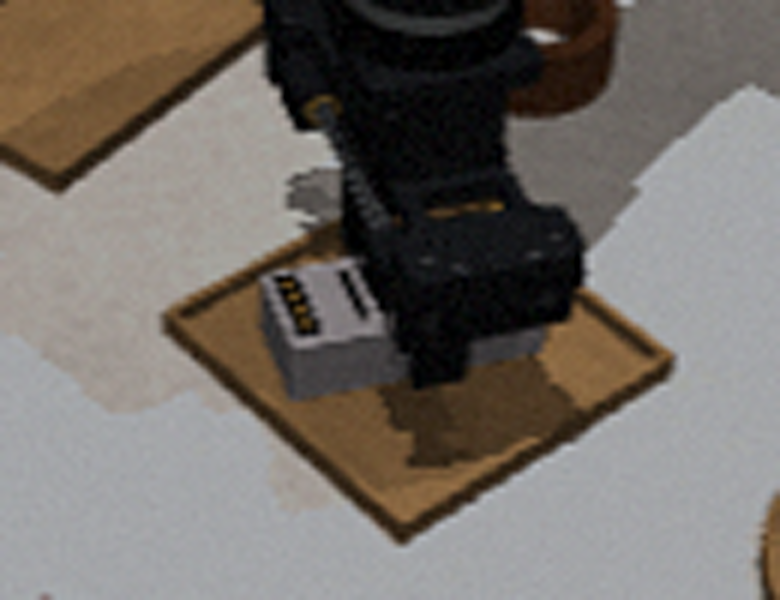

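>>> {"api": "drive_tool", "payload": {"series": [[[0,-1,-2,0,70],[0,0,0,0,36],[0,0,0,0,36],[0,0,0,0,36],[0,0,0,0,36],[0,0,0,0,36],[0,0,10,0,36],[0,0,25,0,36],[0,0,0,0,36],[0,0,0,0,36]]], "force": 30}}

```text
clock: 12.85
tool_pos: [0.5694, 0.1318, 0.0201]
eef_rot: [0.991, -0.135, 0.0, -0.0]
contact_force: [-0.7, -0.4, -1.7]
opening: 0.52
```

Run:
```python
from h import *
s=sensors.get_state();p=s['tool_pos'];y=jy(s);print(p,y,s['contact_force'],s['opening'],s['moment'])
o=look('scene',['supply_mid'],zb=.038,save='k.png')
o=look('wrist',['supply_mid'],zb=.038,save='kw.png')
```

```text
[0.56944365 0.13175261 0.02006742] -1.840928496092279 [-0.69474613 -0.38289129 -1.70804297] 0.5199876121706621 [ 0.05321673  0.0218656  -0.00737965]
supply_mid 0.57 [277. 227.] xy [0.5685 0.1325] yaw 2.868 iou 0.704 
t 12.95 tcp [0.5685 0.1315 0.0191] jaw yaw -1.841
supply_mid 0.74 [260. 232.] xy [0.5691 0.1302] yaw -0.273 iou 0.985 
t 13.05 tcp [0.5685 0.1315 0.0189] jaw yaw -1.841
```

View pics/k.png

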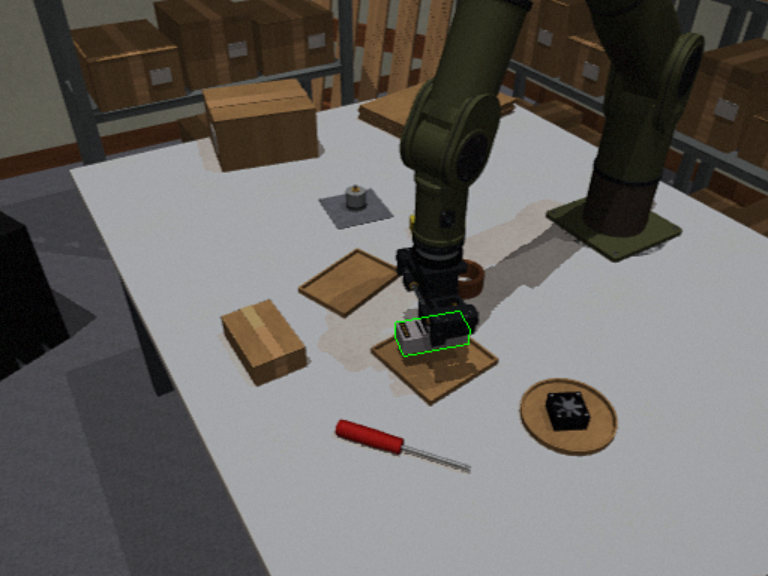

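View pics/kw.png

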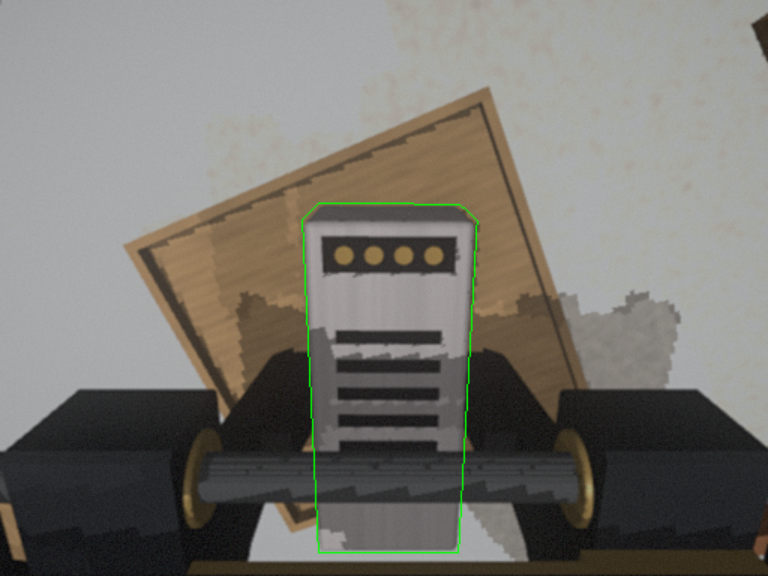

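>>> {"api": "drive_tool", "payload": {"series": [[[0,0,30,0,36],[0,-10,25,0,36],[2,-25,10,0.06,36],[2,-32,0,0.1,36],[2,-36,0,0.1,36],[2,-36,0,0.1,36],[2,-36,0,0.1,36],[3,-32,0,0.1,36],[2,-22,0,0.052,36],[0,-12,0,0,36]]]}}

```text
clock: 14.05
tool_pos: [0.5835, -0.1128, 0.0839]
eef_rot: [0.986, 0.168, -0.001, 0.001]
contact_force: [-0.3, -0.7, -2.1]
opening: 0.519
```

>>> {"api": "drive_tool", "payload": {"series": [[[0,0,0,0,36],[0,0,0,0,36],[0,0,0,0,36]]]}}

```text
clock: 14.35
tool_pos: [0.5843, -0.1066, 0.0847]
eef_rot: [0.985, 0.171, 0.0, -0.001]
contact_force: [-0.2, 0.2, -2.8]
opening: 0.514
```

Run:
```python
from h import *
s=sensors.get_state();z=s['tool_pos'][2];print(z)
o=look('wrist',['supply_mid','long_tray_in'],zb=.004+z+.014,save='lw.png')
```

```text
0.08465149401423061
supply_mid 0.61 [260. 230.] xy [ 0.5848 -0.1084] yaw 3.482 iou 0.984 
long_tray_in 0.67 [263. 119.] xy [ 0.5851 -0.1105] yaw 0.342 iou 0.774 
t 14.5 tcp [ 0.5843 -0.1077  0.0848] jaw yaw -1.227
```

View pics/lw.png

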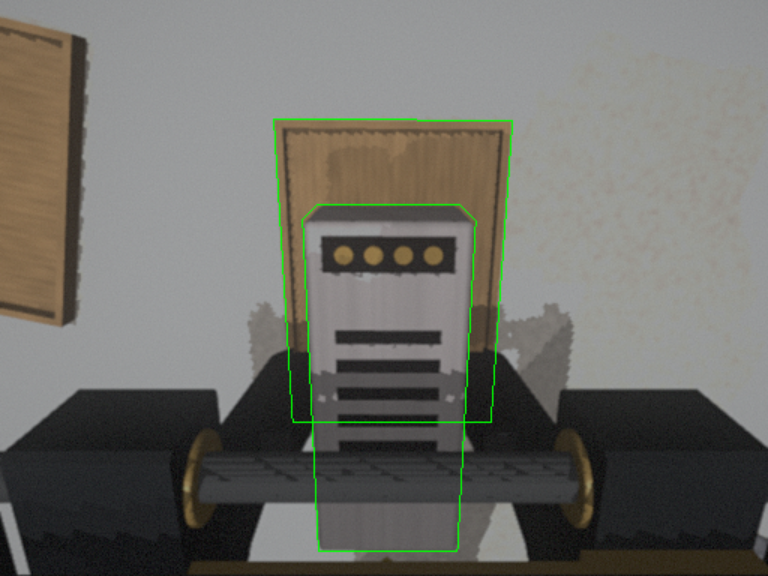

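>>> {"api": "drive_tool", "payload": {"series": [[[0,-2,-20,0,36],[0,0,-30,0,36],[0,0,-22,0,36],[0,0,-12,0,36],[0,0,-6,0,36],[0,0,-3,0,36],[0,0,-2,0,36],[0,0,0,0,36],[0,0,0,0,36]]]}}

```text
clock: 15.4
tool_pos: [0.5848, -0.1115, -0.0095]
eef_rot: [0.985, 0.17, 0.001, 0.0]
contact_force: [0.2, -0.2, -3.3]
opening: 0.52
```

>>> {"api": "drive_tool", "payload": {"series": [[[0,1,-2,0,36],[0,0,-1,0,36],[0,0,0,0,36]]]}}

```text
clock: 15.7
tool_pos: [0.5841, -0.1102, -0.0133]
eef_rot: [0.985, 0.17, -0.0, -0.0]
contact_force: [-0.1, -0.7, -3.0]
opening: 0.519
```

>>> {"api": "drive_tool", "payload": {"series": [[[0,0,-1,0,36],[0,0,0,0,36]]]}}

```text
clock: 15.9
tool_pos: [0.5841, -0.1104, -0.0143]
eef_rot: [0.985, 0.17, -0.0, 0.0]
contact_force: [0.7, -0.4, -2.2]
opening: 0.518
```

>>> {"api": "drive_tool", "payload": {"series": [[[0,0,-1,0,36],[0,0,0,0,36]]]}}

```text
clock: 16.1
tool_pos: [0.5843, -0.1104, -0.0151]
eef_rot: [0.985, 0.17, 0.0, 0.0]
contact_force: [-1.2, -0.1, -0.7]
opening: 0.518
```

>>> {"api": "drive_tool", "payload": {"series": [[[0,0,0,0,64],[0,0,0,0,64],[0,0,0,0,64],[0,0,20,0,64],[0,0,45,0,64],[0,0,45,0,64],[-5,15,45,0.05,70],[-13,42,25,0.09,70],[-14,46,0,0.09,70],[-14,46,0,0.09,70]]]}}

```text
clock: 17.1
tool_pos: [0.5387, 0.0394, 0.1659]
eef_rot: [0.945, 0.326, 0.002, 0.0]
contact_force: [0.3, 0.8, -0.3]
opening: 0.796
```

>>> {"api": "drive_tool", "payload": {"series": [[[-14,46,0,0.09,70],[-14,46,0,0.09,70],[-14,46,0,0.09,70],[-14,46,0,0.09,70],[-14,44,0,0.086,70],[-10,32,0,0,70],[-6,17,0,0,70],[0,0,0,0,70],[0,0,0,0,70],[0,0,0,0,70]]]}}

```text
clock: 18.1
tool_pos: [0.4533, 0.3129, 0.1643]
eef_rot: [0.851, 0.525, -0.0, 0.001]
contact_force: [0.6, -0.2, 0.3]
opening: 0.795
```

Run:
```python
from h import *
look('wrist',['fan_mid','round_tray_in'],save='m_w.png')
look('wrist',['fan_mid','round_tray_in'],save='m_w.png')
look('scene',['supply_mid','long_tray_in'],save='m_s.png')
look('top',['supply_mid','long_tray_in'],save='m_t.png')
```

```text
fan_mid 0.7 [254. 131.] xy [0.4708 0.3459] yaw -0.478 iou 0.983 
round_tray_in 0.91 [228. 124.] xy [0.4654 0.3457] yaw 0.847 iou 0.993 
t 18.25 tcp [0.4532 0.3136 0.1645] jaw yaw -0.465
fan_mid 0.71 [333. 367.] xy [0.4218 0.0428] yaw 1.721 iou 0.34 
fan_mid 0.64 [257. 132.] xy [0.4703 0.3465] yaw 1.093 iou 0.966 
round_tray_in 0.88 [230. 124.] xy [0.4653 0.346 ] yaw 0.386 iou 0.99 
t 18.4 tcp [0.4527 0.3145 0.1645] jaw yaw -0.464
supply_mid 0.89 [290. 150.] xy [ 0.3445 -0.1659] yaw 2.756 iou 0.94 
supply_mid 0.68 [231. 184.] xy [ 0.5822 -0.1101] yaw 3.478 iou 0.932 
supply_mid 0.4 [237. 131.] xy [ 0.4214 -0.3707] yaw 1.044 iou 0.608 
long_tray_in 0.71 [233. 195.] xy [ 0.5833 -0.1067] yaw 3.481 iou 0.964 
long_tray_in low 0.26 [234.2, 183.7]
t 18.55 tcp [0.4525 0.315  0.1645] jaw yaw -0.463
supply_mid 0.68 [305. 188.] xy [ 0.5839 -0.1116] yaw 0.32 iou 0.94 
supply_mid 0.64 [327. 280.] xy [ 0.341  -0.1726] yaw -0.359 iou 0.925 
long_tray_in 0.74 [297. 195.] xy [ 0.5839 -0.1103] yaw 0.334 iou 0.935 
long_tray_in 0.67 [187. 136.] xy [0.8063 0.2583] yaw 0.454 iou 0.161 
t 18.7 tcp [0.4524 0.3152 0.1645] jaw yaw -0.463
```

View pics/m_w.png

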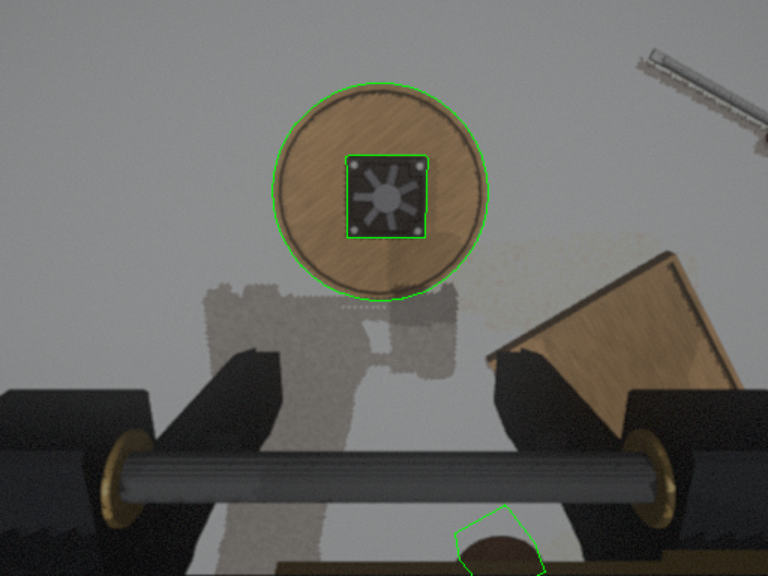

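View pics/m_s.png

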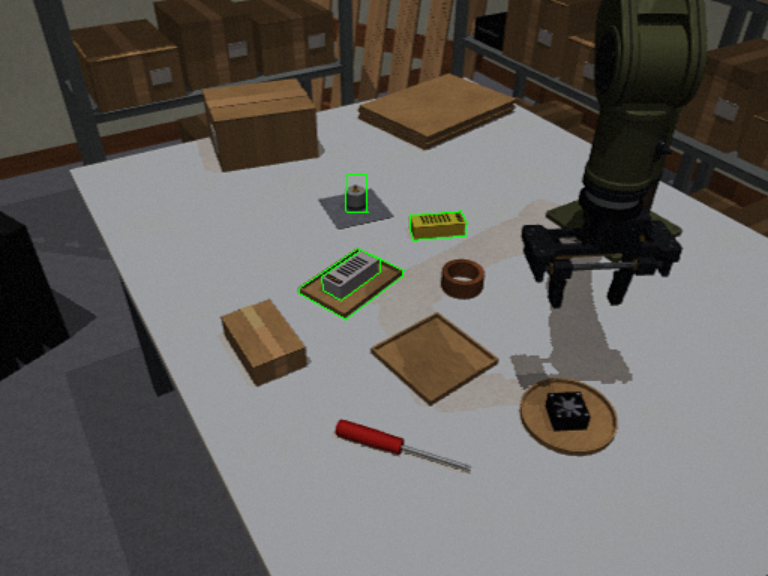

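>>> {"api": "drive_tool", "payload": {"series": [[[9,16,0,-0.01,70],[9,16,-15,0,70],[0,0,-40,0,70],[0,0,-40,0,70],[0,0,-40,0,70],[0,0,-25,0,70],[0,0,-12,0,70],[0,0,-7,0,70],[0,0,0,0,70],[0,0,0,0,70]]]}}

```text
clock: 19.7
tool_pos: [0.4712, 0.3479, -0.0134]
eef_rot: [0.853, 0.522, 0.001, -0.0]
contact_force: [-0.4, -0.4, -0.3]
opening: 0.8
```

Run:
```python
from h import *
s=sensors.get_state();p=s['tool_pos'];y=jy(s);print(p,y,s['contact_force'],s['opening'])
im=cams.snapshot('scene');cv2.imwrite('pics/n.png',cv2.resize(im[200:310,320:450],None,fx=5,fy=5,interpolation=cv2.INTER_CUBIC))
```

```text
[ 0.47115083  0.34787955 -0.01335728] -0.47309270946342463 [-0.43904661 -0.36253541 -0.32678025] 0.7997168581290052
```

View pics/n.png

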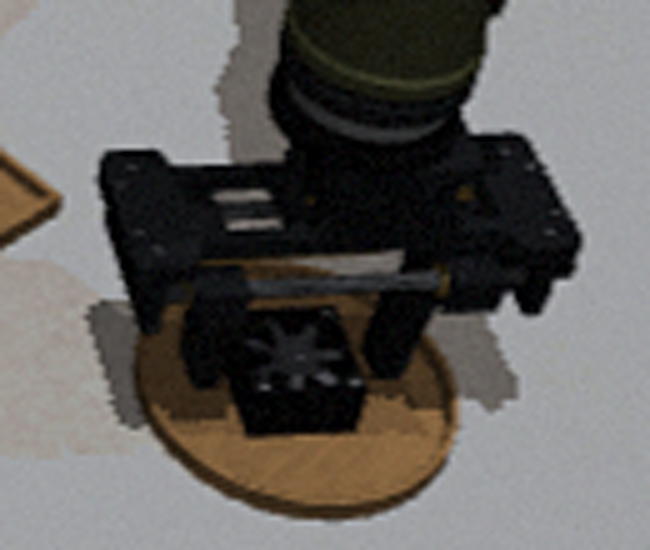

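>>> {"api": "drive_tool", "payload": {"series": [[[-1,-1,-3,0,70],[0,0,0,0,42],[0,0,0,0,42],[0,0,0,0,42],[0,0,0,0,42],[0,0,0,0,42],[0,0,10,0,42],[0,0,25,0,42],[0,0,0,0,42],[0,0,0,0,42]]], "force": 15}}

```text
clock: 20.75
tool_pos: [0.4698, 0.3463, 0.0179]
eef_rot: [0.853, 0.522, 0.001, -0.0]
contact_force: [-0.2, 0.9, -0.3]
opening: 0.567
```

Run:
```python
from h import *
s=sensors.get_state();print(s['opening']*88.1,s['contact_force'])
o=look('wrist',['fan_mid'],zb=.039,save='o.png')
```

```text
49.96814801295561 [-0.2283527   0.88949937 -0.27420873]
fan_mid 0.82 [259. 246.] xy [0.4712 0.3459] yaw 1.095 iou 0.903 
t 20.85 tcp [0.4691 0.3457 0.0169] jaw yaw -0.473
```

View pics/o.png

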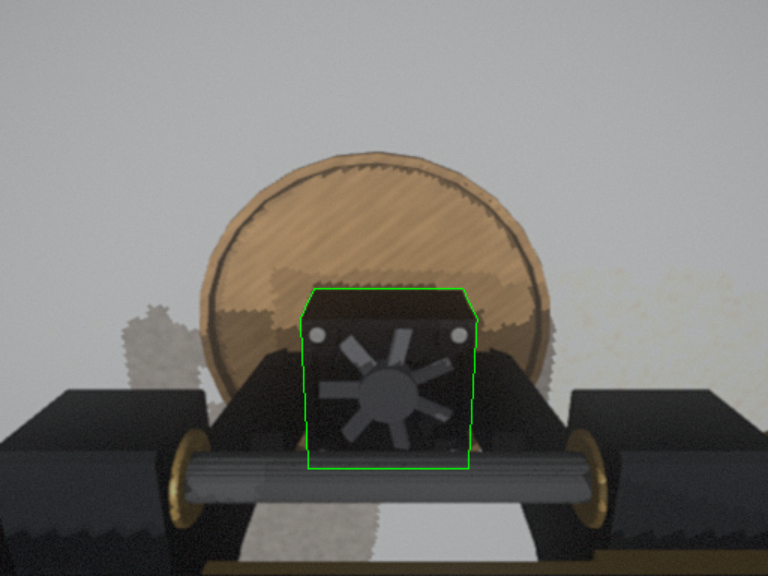

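>>> {"api": "drive_tool", "payload": {"series": [[[0,0,30,0,42],[4,-9,25,0,42],[11,-24,10,0.07,42],[13,-29,0,0.1,42],[14,-31,0,0.1,42],[14,-31,0,0.1,42],[14,-31,0,0.1,42],[13,-27,0,0.1,42],[9,-17,0,0.02,42],[5,-10,0,0,42]]]}}

```text
clock: 21.85
tool_pos: [0.5666, 0.1342, 0.0813]
eef_rot: [0.666, 0.746, -0.001, -0.0]
contact_force: [-0.2, 0.2, -1.5]
opening: 0.567
```

>>> {"api": "drive_tool", "payload": {"series": [[[0,0,0,0,42],[0,0,0,0,42],[0,0,0,0,42],[0,0,0,0,42]]]}}

```text
clock: 22.25
tool_pos: [0.5658, 0.1389, 0.0826]
eef_rot: [0.664, 0.748, 0.0, -0.0]
contact_force: [-0.2, -0.6, -0.4]
opening: 0.563
```

Run:
```python
from h import *
s=sensors.get_state();z=s['tool_pos'][2];print(z)
o=look('wrist',['fan_mid','square_tray_in'],zb=.004+z+.0165,save='p.png')
```

```text
0.08260611532337227
fan_mid 0.71 [258. 246.] xy [0.567 0.139] yaw 0.13 iou 0.918 
square_tray_in 0.59 [256. 149.] xy [0.5658 0.1371] yaw 1.689 iou 0.847 
t 22.4 tcp [0.5662 0.1379 0.0826] jaw yaw 0.118
```

View pics/p.png

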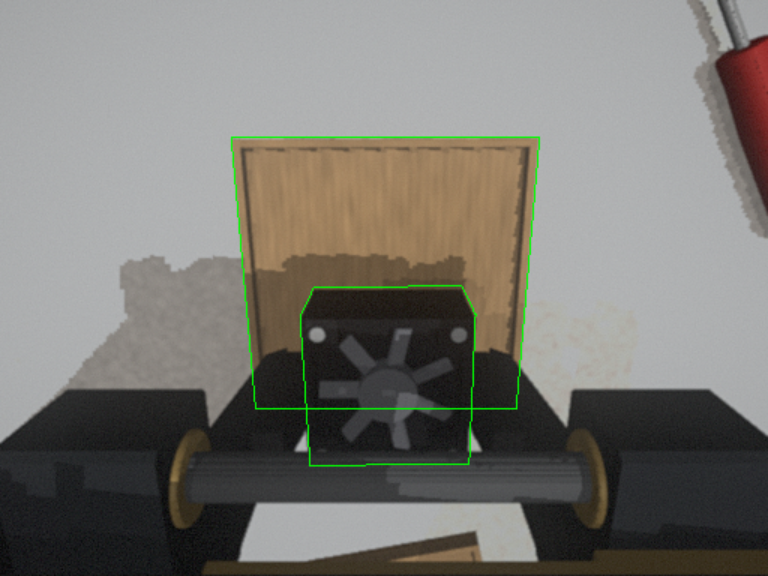

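>>> {"api": "drive_tool", "payload": {"series": [[[0,-1,-20,0,42],[0,0,-30,0,42],[0,0,-22,0,42],[0,0,-12,0,42],[0,0,-6,0,42],[0,0,-3,0,42],[0,0,-2,0,42],[0,0,0,0,42],[0,0,0,0,42]]]}}

```text
clock: 23.3
tool_pos: [0.5669, 0.1363, -0.0119]
eef_rot: [0.665, 0.747, 0.001, 0.0]
contact_force: [0.4, 0.4, -0.8]
opening: 0.567
```

>>> {"api": "drive_tool", "payload": {"series": [[[0,0,-2,0,42],[0,0,-1,0,42],[0,0,0,0,42],[0,0,0,0,42]]]}}

```text
clock: 23.7
tool_pos: [0.5664, 0.1361, -0.0155]
eef_rot: [0.665, 0.747, 0.0, 0.0]
contact_force: [-0.2, 0.6, -1.4]
opening: 0.565
```

>>> {"api": "drive_tool", "payload": {"series": [[[0,0,-1,0,42],[0,0,0,0,42]]]}}

```text
clock: 23.9
tool_pos: [0.5663, 0.1362, -0.0166]
eef_rot: [0.665, 0.747, -0.0, -0.0]
contact_force: [0.8, 0.8, -2.1]
opening: 0.569
```

>>> {"api": "drive_tool", "payload": {"series": [[[0,0,-1,0,42],[0,0,0,0,42]]]}}

```text
clock: 24.1
tool_pos: [0.5664, 0.1362, -0.0173]
eef_rot: [0.665, 0.747, 0.0, 0.0]
contact_force: [-1.3, 0.4, 2.6]
opening: 0.566
```

>>> {"api": "drive_tool", "payload": {"series": [[[0,0,0,0,70],[0,0,0,0,70],[0,0,0,0,70],[0,0,20,0,70],[0,0,45,0,70],[0,0,45,0,70],[-4,-15,45,0,70],[-10,-42,25,0,70],[-10,-46,0,0,70],[-10,-46,0,0,70]]]}}

```text
clock: 25.1
tool_pos: [0.5326, -0.0142, 0.1636]
eef_rot: [0.664, 0.748, 0.001, 0.001]
contact_force: [0.9, -1.4, -0.1]
opening: 0.793
```

>>> {"api": "drive_tool", "payload": {"series": [[[-10,-46,0,0,70],[-10,-46,0,0,70],[-10,-46,0,0,70],[-10,-46,0,0,70],[-10,-46,0,0,70],[-10,-46,0,0,70],[-10,-42,0,0,70],[-8,-30,0,0,70],[-6,-16,0,0,70],[0,0,0,0,70]]]}}

```text
clock: 26.1
tool_pos: [0.4463, -0.3802, 0.1618]
eef_rot: [0.667, 0.745, -0.001, -0.0]
contact_force: [-0.1, -0.6, 0.4]
opening: 0.792
```

>>> {"api": "drive_tool", "payload": {"series": [[[0,0,0,0,70],[0,0,0,0,70]]]}}

```text
clock: 26.3
tool_pos: [0.4493, -0.3748, 0.1627]
eef_rot: [0.663, 0.748, 0.001, -0.0]
contact_force: [-0.4, 0.7, -0.6]
opening: 0.794
```

Run:
```python
from h import *
look('wrist',['motor_mid','mat_top'],save='q_w.png')
look('wrist',['motor_mid','mat_top'],save='q_w.png')
look('scene',['fan_mid','square_tray_in'],save='q_s.png')
look('top',['fan_mid','square_tray_in'],save='q_t.png')
```

```text
motor_mid 0.7 [254. 131.] xy [ 0.4434 -0.3407] yaw 0.146 iou 0.963 
mat_top 0.77 [263. 110.] xy [ 0.445  -0.3394] yaw 1.423 iou 0.974 
t 26.45 tcp [ 0.4492 -0.3754  0.1627] jaw yaw 0.12
motor_mid 0.96 [255. 134.] xy [ 0.4433 -0.3413] yaw 0.431 iou 0.982 
mat_top 0.61 [262. 106.] xy [ 0.445  -0.3405] yaw 1.424 iou 0.983 
t 26.6 tcp [ 0.4487 -0.3762  0.1626] jaw yaw 0.118
fan_mid 0.94 [288. 234.] xy [0.5671 0.1388] yaw 1.656 iou 0.946 
square_tray_in 0.75 [292. 247.] xy [0.5647 0.1384] yaw 0.125 iou 0.96 
t 26.75 tcp [ 0.4485 -0.3767  0.1625] jaw yaw 0.117
fan_mid 0.93 [220. 194.] xy [0.565  0.1371] yaw 0.135 iou 0.945 
square_tray_in 0.81 [216. 206.] xy [0.5641 0.1365] yaw 0.114 iou 0.959 
t 26.9 tcp [ 0.4484 -0.3768  0.1625] jaw yaw 0.117
```

View pics/q_w.png

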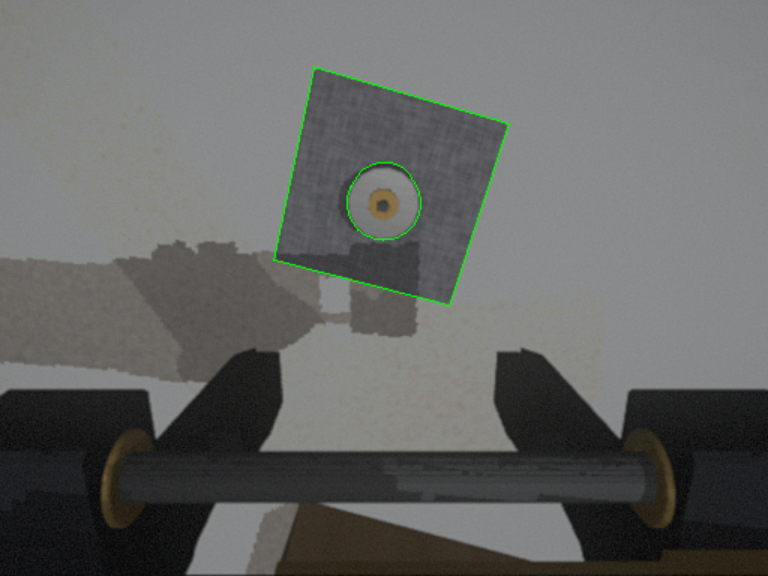

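View pics/q_s.png

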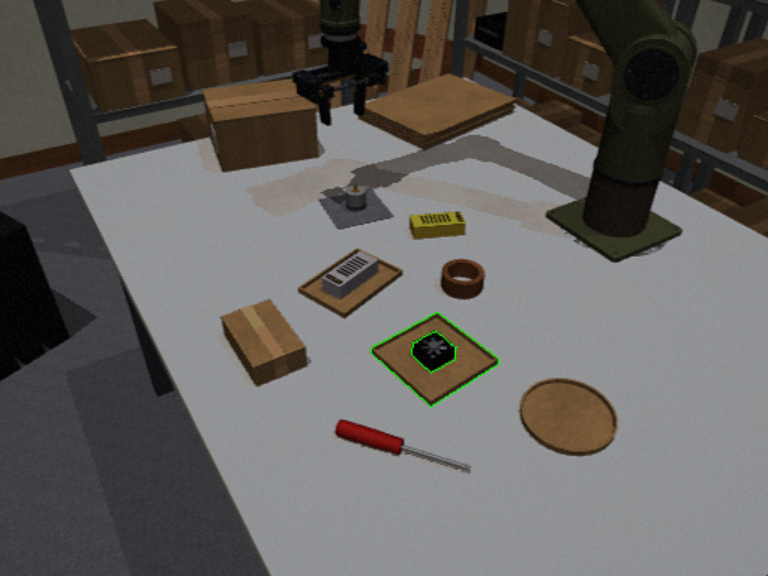

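>>> {"api": "drive_tool", "payload": {"series": [[[-3,18,0,0,68],[-2,18,-15,0,68],[0,0,-40,0,68],[0,0,-40,0,68],[0,0,-40,0,68],[0,0,-22,0,68],[0,0,-12,0,68],[0,0,-6,0,68],[0,0,0,0,68],[0,0,0,0,68]]]}}

```text
clock: 27.9
tool_pos: [0.4442, -0.3413, -0.0115]
eef_rot: [0.665, 0.747, 0.0, 0.001]
contact_force: [0.8, -0.7, 0.1]
opening: 0.772
```

>>> {"api": "drive_tool", "payload": {"series": [[[0,0,0,0,34],[0,0,0,0,34],[0,0,0,0,34],[0,0,0,0,34],[0,0,0,0,34],[0,0,0,0,34]]], "force": 20}}

```text
clock: 28.5
tool_pos: [0.4431, -0.3412, -0.0121]
eef_rot: [0.665, 0.747, -0.0, 0.0]
contact_force: [-1.9, -0.2, 5.4]
opening: 0.492
```

>>> {"api": "drive_tool", "payload": {"series": [[[0,0,10,0,34],[0,0,30,0,34],[0,0,40,0,34],[2,10,20,0,34],[8,30,0,0,34],[8,40,0,0,34],[8,44,0,0,34],[8,44,0,0,34],[8,44,0,0,34],[6,44,0,0,34]]]}}

```text
clock: 29.5
tool_pos: [0.4918, -0.0828, 0.0878]
eef_rot: [0.664, 0.747, 0.0, 0.0]
contact_force: [1.1, 0.3, -1.9]
opening: 0.49
```

>>> {"api": "drive_tool", "payload": {"series": [[[0,44,0,0,34],[0,44,0,0,34],[0,44,0,0,34],[-2,44,0,0,34],[-4,44,0,0,34],[-4,44,0,0,34],[-4,44,0,0,34],[-4,44,0,0,34],[-4,36,0,0,34],[-3,24,0,0,34]]]}}

```text
clock: 30.5
tool_pos: [0.4649, 0.3315, 0.0879]
eef_rot: [0.663, 0.748, 0.001, -0.001]
contact_force: [-0.1, 0.2, -2.7]
opening: 0.492
```

>>> {"api": "drive_tool", "payload": {"series": [[[0,0,0,0,34],[0,0,0,0,34],[0,0,0,0,34]]]}}

```text
clock: 30.8
tool_pos: [0.4666, 0.3252, 0.0873]
eef_rot: [0.665, 0.747, -0.001, 0.001]
contact_force: [1.0, 0.1, -2.1]
opening: 0.494
```

>>> {"api": "drive_tool", "payload": {"series": [[[-1,12,0,0,34],[-1,9,0,0,34],[0,0,0,0,34],[0,0,0,0,34],[0,0,0,0,34]]]}}

```text
clock: 31.3
tool_pos: [0.4644, 0.3476, 0.0874]
eef_rot: [0.665, 0.747, -0.0, 0.0]
contact_force: [0.6, -0.7, -3.3]
opening: 0.492
```

Run:
```python
from h import *
s=sensors.get_state();z=s['tool_pos'][2];print(z)
o=look('wrist',['motor_mid','round_tray_in'],zb=.004+z+.013,save='r.png')
```

```text
0.08736551395811087
motor_mid 0.62 [257. 254.] xy [0.4652 0.3491] yaw -0.445 iou 0.863 
round_tray_in 0.62 [256. 163.] xy [0.4654 0.3461] yaw 0.292 iou 0.875 
t 31.45 tcp [0.4645 0.3477 0.0874] jaw yaw 0.117
```

View pics/r.png

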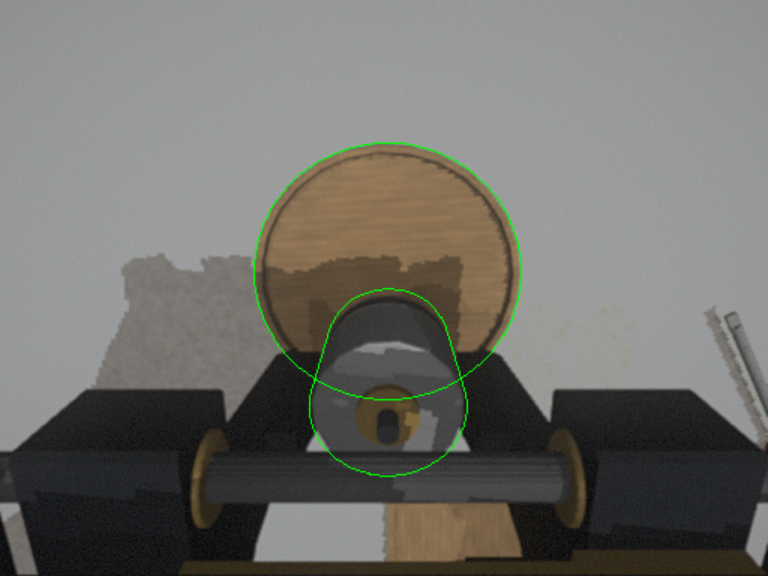

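>>> {"api": "drive_tool", "payload": {"series": [[[0,-1,-20,0,34],[0,0,-30,0,34],[0,0,-24,0,34],[0,0,-12,0,34],[0,0,-6,0,34],[0,0,-3,0,34],[0,0,-2,0,34],[0,0,0,0,34],[0,0,0,0,34]]]}}

```text
clock: 32.35
tool_pos: [0.4648, 0.3475, -0.0088]
eef_rot: [0.665, 0.747, 0.001, 0.0]
contact_force: [-0.0, -0.6, -1.8]
opening: 0.495
```

>>> {"api": "drive_tool", "payload": {"series": [[[0,0,-1,0,34],[0,0,0,0,34],[0,0,0,0,34]]]}}

```text
clock: 32.65
tool_pos: [0.4644, 0.3472, -0.0104]
eef_rot: [0.665, 0.747, 0.0, 0.0]
contact_force: [0.0, 0.1, -2.0]
opening: 0.494
```

>>> {"api": "drive_tool", "payload": {"series": [[[0,0,-1,0,34],[0,0,0,0,34]]]}}

```text
clock: 32.85
tool_pos: [0.4643, 0.3471, -0.0117]
eef_rot: [0.665, 0.747, -0.0, -0.0]
contact_force: [0.1, 0.8, -1.6]
opening: 0.493
```

>>> {"api": "drive_tool", "payload": {"series": [[[0,0,-1,0,34],[0,0,0,0,34]]]}}

```text
clock: 33.05
tool_pos: [0.4644, 0.3472, -0.0121]
eef_rot: [0.665, 0.747, 0.0, 0.0]
contact_force: [-1.3, -1.2, 3.5]
opening: 0.493
```

Touching down; release and withdraw.

>>> {"api": "drive_tool", "payload": {"series": [[[0,0,0,0,66],[0,0,0,0,66],[0,0,0,0,66],[0,0,20,0,66],[0,0,40,0,66],[0,0,40,0,66],[0,0,45,0,66],[-10,-30,40,0,66],[-10,-40,20,0,66],[-10,-40,0,0,66]]]}}

```text
clock: 34.05
tool_pos: [0.4357, 0.2384, 0.1945]
eef_rot: [0.664, 0.748, 0.003, 0.001]
contact_force: [0.3, -0.5, -0.7]
opening: 0.746
```

>>> {"api": "drive_tool", "payload": {"series": [[[0,-40,0,0,66],[0,-40,0,0,66],[0,-20,0,0,66],[0,0,0,0,66],[0,0,0,0,66]]]}}

```text
clock: 34.55
tool_pos: [0.4349, 0.1386, 0.1919]
eef_rot: [0.665, 0.747, 0.001, -0.0]
contact_force: [-0.3, -0.2, 0.2]
opening: 0.745
```

Run:
```python
from h import *
N=['supply_mid','fan_mid','motor_mid','long_tray_in','square_tray_in','round_tray_in']
look('scene',N,save='s_s.png')
look('top',N,save='s_t.png')
look('wrist',['motor_mid','round_tray_in'],save='s_w.png')
```

```text
supply_mid 0.87 [235. 181.] xy [ 0.5829 -0.1095] yaw 0.287 iou 0.911 
supply_mid 0.76 [291. 149.] xy [ 0.3432 -0.1667] yaw 2.789 iou 0.933 
fan_mid 0.88 [286. 234.] xy [0.5661 0.139 ] yaw 0.122 iou 0.851 
motor_mid 0.74 [382. 272.] xy [0.463 0.348] yaw 0.873 iou 0.935 
long_tray_in 0.98 [234. 194.] xy [ 0.5827 -0.1045] yaw 0.318 iou 0.923 
square_tray_in 0.94 [294. 245.] xy [0.5649 0.141 ] yaw 0.12 iou 0.95 
round_tray_in 0.76 [374. 283.] xy [0.4641 0.3474] yaw 1.468 iou 0.978 
t 34.9 tcp [0.4345 0.1387 0.1917] jaw yaw 0.119
supply_mid 0.98 [305. 192.] xy [ 0.5839 -0.1115] yaw 0.318 iou 0.936 
supply_mid 0.55 [329. 279.] xy [ 0.3418 -0.1736] yaw -0.372 iou 0.87 
fan_mid 0.66 [220. 192.] xy [0.5677 0.1348] yaw 0.113 iou 0.91 
fan_mid 0.65 [271. 248.] xy [ 0.4036 -0.0008] yaw 1.061 iou 0.527 
motor_mid 0.47 [138. 228.] xy [0.466  0.3488] yaw 1.352 iou 0.669 
motor_mid low 0.21 [273.6, 117.2]
long_tray_in 0.8 [295. 196.] xy [ 0.584  -0.1098] yaw 0.325 iou 0.925 
square_tray_in 0.81 [227. 189.] xy [0.5667 0.1341] yaw 1.694 iou 0.881 
square_tray_in 0.75 [137. 227.] xy [0.5491 0.3847] yaw -0.556 iou 0.041 
square_tray_in 0.71 [135. 228.] xy [0.4764 0.3653] yaw 1.154 iou 0.596 
round_tray_in 0.64 [135. 227.] xy [0.465  0.3464] yaw 0.641 iou 0.809 
round_tray_in low 0.18 [305.5, 188.9]
t 35.25 tcp [0.4346 0.1378 0.1917] jaw yaw 0.117
round_tray_in 0.89 [312.  10.] xy [0.4751 0.2523] yaw 1.766 iou 0.155 EDGE
t 35.4 tcp [0.4346 0.1377 0.1917] jaw yaw 0.117
```

View pics/s_s.png

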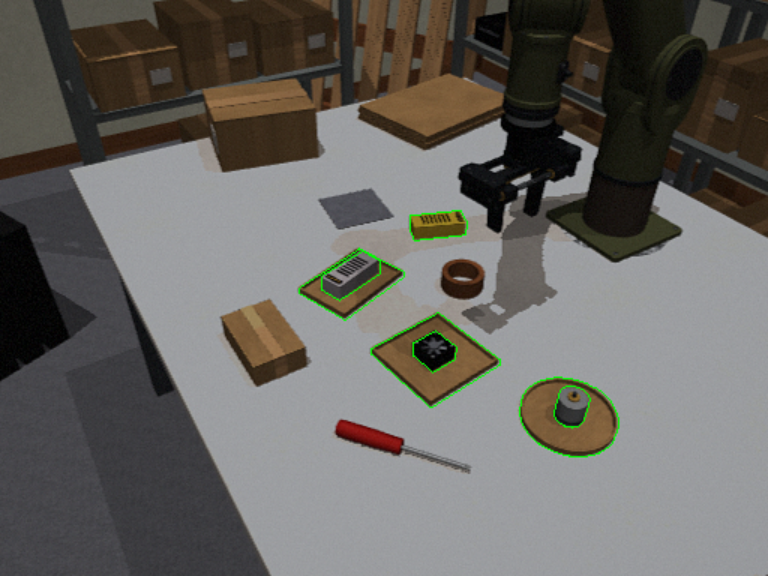

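View pics/s_t.png

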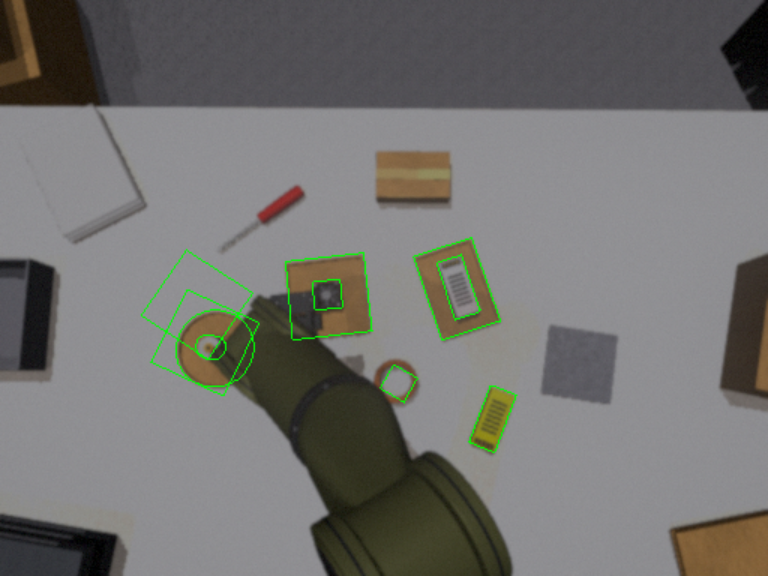

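All three parts are centred in their own trays, and the tape, carton and screwdriver haven't moved. Handing in.

Run:
```python
from plant import r
print(r.finish_job())
```

```text
the job is handed in; nothing more can be done
None
```

I parked the motor on the mat, then put the supply in the oblong tray, the fan in the square tray and the motor in the round tray. Each part was lowered to its tray floor, released, and the arm backed off. No tray held two parts at once, and I handed in at about 35 s.

**Placement:** in the last pictures the scene camera puts each part within about 2 mm of its tray centre, except the supply at about 5 mm. That same view also reads the oblong tray about 3 mm off its usual position. The top camera and earlier wrist views put the supply within about 2 mm. The supply's angle is within 0.03 rad of its tray and the fan's within about 0.02 rad.

**Bystanders:** the tape, carton, screwdriver and the yellow look-alike look unmoved by eye. I did not measure them.

**Checks that failed or disagreed:**
- **Tool height:** the reported height did not match the pictures; the fingertips sat about 28 mm above the reported tool point. I found the true height from the pictures and contact force, so the height readings at grasp were about -13 to -17 mm.
- **Supply touch-down:** the floor contact was only inferred, from the force falling from 3.0 N to 0.7 N.
- **Last motor views:** the arm partly hid the round tray from the top camera, and the last wrist view missed the motor, so its final position rests mostly on the scene camera.
- **Networks:** they gave a few false hits, such as the tape taken for a fan, which I discarded against the pictures.

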